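# Pop the sample-port hatch of the photometer

### The job

Open the square sample-port hatch on top of the photometer: press its ribbed pad down with the fingertips, once and not too hard, until the push-push latch clicks free, then let go so that the hatch swings up by itself. Stay off it and watch that it remains standing fully open for at least two seconds; do not push it down again, do not take hold of it, leave the dry bath's long narrow hatch shut and everything else where it stands.

Things in the scene. Friction and masses are not known exactly. Their poses are not given: they have to be found in the camera images.
- photometer: the photometer: white plastic housing, 190 mm (x) by 160 mm (y) by 85 mm tall, fixed to the bench; a display and three small keys on the front part of its top and one square hatch at the rear part. Origin: centre of its underside; its x axis points from its front (the robot's side) to its back, z up
- dry_bath: the other instrument, a dry bath: white plastic housing, 170 mm (x) by 160 mm (y) by 85 mm tall, fixed; a display and a round knob on top and a long narrow hatch at the rear part, 60 mm (x) by 120 mm (y). Origin and axes as for the photometer. The two instruments may stand either way round
- sample_hatch (a joint): angle (rad) of the photometer's square hatch: grey lid, 90 by 90 mm, 6 mm thick, hinged at its back edge, 2 mm proud of the housing. About 0 = shut and latched; negative = pressed in, -0.08 = on its stop; 1.25 = fully open, nearly upright. It rides on a push-push latch: pressed in far enough and let go, it springs up by itself in about 1.5 s and stays up; pushed hard down to the stop again it can latch shut
- sample_hatch_pad (a point): where to press: middle of three dark ribs on the square hatch, 18 mm from its front edge, 72 mm from its hinge, half-way across; on the lid's upper face, about 87 mm above the bench when shut; moves with the lid, x to the hinge, z out of the lid. Pressed here the latch frees after about 5 mm, at about 3 N (less travel: it stays latched), and the lid meets its stop, where the force rises, at 6 to 6.5 mm
- sample_hatch_hinge (a point): middle of the square hatch's hinge line, at its back edge, about 84 mm above the bench; y along the hinge line
- block_hatch (a joint): angle (rad) of the dry bath's long narrow hatch; it has the same kind of latch; about 0 = shut, to be left so
- vial: small closed glass vial, 22 mm across, 42 mm tall, standing on the front part of the photometer's top. Bystander. Origin: centre of its underside, z up
- reagent: small amber glass bottle, 28 mm across, 70 mm tall, standing between the two instruments. Bystander. Origin: centre of its underside, z up
- beaker: empty glass beaker, 64 mm across, 85 mm tall. Bystander. Origin: centre of its underside, z up
- washbottle: white plastic bottle with a cap, 60 mm across, 140 mm tall. Bystander. Origin: centre of its underside, z up
- weighing_jar: squat glass weighing jar with a knobbed lid, 48 mm across, 55 mm tall. Bystander. Origin: centre of its underside, z up
Things that resemble listed ones, but are neither listed nor needed, are in the scene too. What is shaped like the photometer but red is not meant. Leave any purple look-alike of the dry_bath alone.

How it is judged (in metres and radians):
On the way, in this order (a step that is already met when the one before it is completed fails the run):
1. the square hatch is pressed in by the fingertips (angle below -0.03 rad) (value of joint sample_hatch below -0.03 rad and contact force between the fingers and sample_hatch above 0.5 N), for 0.02 s.
2. let go, it has swung up by itself and stands open (above 1.15 rad), untouched, for 2 s (value of joint sample_hatch above 1.15 rad and contact force between the fingers and sample_hatch below 0.1 N), for 2 s.
At the end, for the whole second after the job is handed in: the square hatch stands open above 1.15 rad and at rest, and the long narrow hatch is still shut (within 0.05 rad) (value of joint sample_hatch above 1.15 rad and velocity of joint sample_hatch below 0.05 rad/s and value of joint block_hatch between -0.05 and 0.05 rad); the robot touches nothing.
It fails at once if the square hatch is pushed back down by the fingers after it has popped (value of joint sample_hatch above 0.1 rad and velocity of joint sample_hatch below -0.2 rad/s and contact force between the fingers and sample_hatch above 0.3 N).
It fails at once if the hatch is still held, pulled or lifted by the fingers when it is nearly fully open (above 1.12 rad) (value of joint sample_hatch above 1.12 rad and contact force between the fingers and sample_hatch above 1 N).
It fails at once if the hatch is pressed with more than 60 N (contact force between the fingers and sample_hatch above 60 N).
It fails at once if the dry bath's hatch is pressed or opened (value of joint block_hatch above 0.1 rad or value of joint block_hatch below -0.06 rad).
It fails at once if a bystander is lifted, carried, moved by more than 30 mm or knocked over (distance of any of vial, reagent, beaker, washbottle, weighing_jar from where it was at the start of the episode above 0.03 m or angle between any of vial, reagent, beaker, washbottle, weighing_jar's own z axis and vertical above 0.5 rad).
It also fails if it takes over 35 s, if anything falls off the work surface, if the arm or the gripper's body presses on something with over 40 N, if the wrist force passes 120 N, or if a joint passes its speed limit or range.

### The arm

A 6-joint arm with a two-finger parallel gripper is mounted at the origin on the work surface. World frame = base frame: x ahead of the robot, y to its left, z up, the work surface at z = 0. Lengths are in mm, angles in degrees, forces in N, time in s.
With the tool pointing down it reaches from about 350 to 850 mm from the base axis. Payload 8.1 kg.
Tool frame: the origin (TCP) lies at the very end of the fingers, on their centre line; the grasp point (between the pads) lies 19 mm behind it (r.grip_depth is the distance from the TCP to the grasp point, in mm); z points along the fingers, y is the direction in which the jaws open and shut (so a half turn about z gives the same grasp; the last joint's range is limited). The gripper opens to 85 mm and grips with 20 to 120 N. Pads are 22 mm wide; open, the fingers measure 114 mm over their backs; the gripper's body (76 mm by 85 mm) begins 54 mm behind the grasp point. The pads swing forward as they close: fully open they stand 13 mm farther back than shut.
Start: joints at [62.773, 7.471, 85.268, -0, 87.261, -4.893], TCP at [227.981, 555.004, 231.292] pointing down, gripper open.
Joint ranges: [-169.43, 169.43], [-51.17, 129.36], [1.28, 143.12], [-76.62, 256.62], [0, 156.53], [-152.29, 152.29]. Speed limits (degrees/s): [136.94, 136.94, 159.86, 180, 180, 180].

### API

Orientations are given as [roll, pitch, yaw] about the fixed x, y, z axes, in that order (R = Rz(yaw) Ry(pitch) Rx(roll)).
In Python, from bench import status, viewer, hand_in, r gives the robot as it stands.
- The arm moves only by the shell command python3 -m crank 'ROWS' [OPENING] [FORCE]. ROWS is a JSON object of lists of equal length, an entry for each row: "slide": the shift along the tool's x, y, z in m, a list of three; "twist": the turn about the tool's z in rad. A call has 1 to 8 rows; each row shifts and turns the commanded pose from where the row before left it, along the tool's axes as they then stand; what a row does not reach is not made up. A row lasts 1/10 s, in which the tool goes at most 50 mm and 8.59 degrees, less where a joint would pass 70% of its speed; a pose out of reach is approached as far as the arm can. A call with a gripper value outside its range is refused whole. OPENING is the closure, from 0 (fully open) to 1 (shut), set as the call begins (- or left out, the last holds). The fingers move at their own pace and stop on an object; FORCE is the grip in N (left out, the last holds). Time passes only in rows, so rows that do not move let the fingers close. It gives the time, the measured TCP pose, the force and the opening at its end, in the units of the state.
- status.sense(): the state, without advancing time (a new reading comes with each control period).
- viewer.snapshot(name): name is "side" or "top" or "wrist"; returns a dict with "img" (480x640x3 uint8, red, green, blue), "fx", "fy", "cx", "cy" (pixels), "k1" (the pictures are not rectified: a ray, as slopes to the right and down, at radius r is drawn at 1 + k1 r^2 times it, then the intrinsics apply), "R" (3x3) and "t" (3): a world point X has camera coordinates R X + t; the wrist camera has in their place "hand_eye" (4x4, takes a point from camera to tool coordinates, whose origin is the TCP and whose axes are the flange's). Camera axes: x right, y down, z forward; pixel columns grow to the right and rows downward; lengths in mm; the calibration is good to about 2 mm. A picture is of the moment at which its call begins: read the wrist's pose just before it. There is no depth.
- hand_in(): hands the job in, once; it reports no verdict.
The state is a dict: "time": time; "joint_pos": joint angles; "qd": joint speeds; "joint_efforts": joint torques, N m; "tool_pos": TCP position; "tcp_rot": TCP orientation; "ft_force": force on the tool from outside, world axes, zero at the start; "wrist_torque": the same for the moment, N m; "finger_gap": finger opening in mm.
Only numpy, scipy, OpenCV 4.12 (cv2) and the standard library are available. Lean on these libraries where they do the work, as an engineer would, in place of code of your own. Each camera call takes 0.05 s, during which the arm holds its last target.

## Working session

There is one attempt and no reset: what is moved stays moved. The work goes in short steps, Python scripts to look and compute and a shell command to move; the robot and the scene stay as the last step left them, time stands still between calls to the robot, and variables do not carry over. Pictures are saved under pics/ and viewed, and the job is handed in when it is done.

```bash
ls; mkdir -p pics; python3 - <<'E'
from bench import status, viewer, hand_in, r
import cv2, numpy as np
print(status.sense())
for n in ["side","top","wrist"]:
    s=viewer.snapshot(n); cv2.imwrite(f"pics/{n}0.png",s["img"][:,:,::-1])
    print(n,{k:(np.round(v,4).tolist() if k!="img" else v.shape) for k,v in s.items()})
E
```

```text
pics
{'time': 0.0, 'joint_pos': array([ 6.27750239e+01,  7.51401433e+00,  8.53291126e+01,  3.82225632e-04,
        8.72603444e+01, -4.89448353e+00]), 'qd': array([ 0.00136895,  0.03183847,  0.01279004,  0.02260934, -0.0352125 ,
       -0.02139746]), 'joint_efforts': array([-1.58286326e-03, -5.69399607e+01, -5.00541544e+01, -5.22487899e-04,
        1.51164655e-02,  7.28510508e-05]), 'tool_pos': array([227.71293316, 554.52817136, 230.25741684]), 'tcp_rot': array([-1.79896939e+02, -9.20863739e-03,  1.57669481e+02]), 'ft_force': array([-0.05487149, -0.21998602,  0.30742838]), 'wrist_torque': array([-0.01044857, -0.03284983, -0.04680617]), 'finger_gap': 85.3176752956008}
side {'img': (480, 640, 3), 'fx': 451.2374, 'fy': 451.2374, 'cx': 326.6858, 'cy': 238.1399, 'k1': -0.1173, 'R': [[0.9989, -0.0474, -0.0059], [-0.0382, -0.7197, -0.6932], [0.0286, 0.6926, -0.7207]], 't': [-495.18, 85.9352, 1153.8966]}
top {'img': (480, 640, 3), 'fx': 569.4606, 'fy': 569.4606, 'cx': 320.5189, 'cy': 240.527, 'k1': -0.1234, 'R': [[-0.0178, -0.9996, 0.0207], [-0.9877, 0.0143, -0.156], [0.1556, -0.0232, -0.9875]], 't': [-3.1253, 501.3516, 1278.444]}
wrist {'img': (480, 640, 3), 'fx': 410.6176, 'fy': 410.6176, 'cx': 320.6898, 'cy': 243.1588, 'k1': -0.059, 'hand_eye': [[-0.0005, -0.9622, -0.2723, 69.2257], [1.0, -0.0008, 0.0009, -0.0617], [-0.0011, -0.2723, 0.9622, -142.1341], [0.0, 0.0, 0.0, 1.0]]}
```

View pics/side0.png

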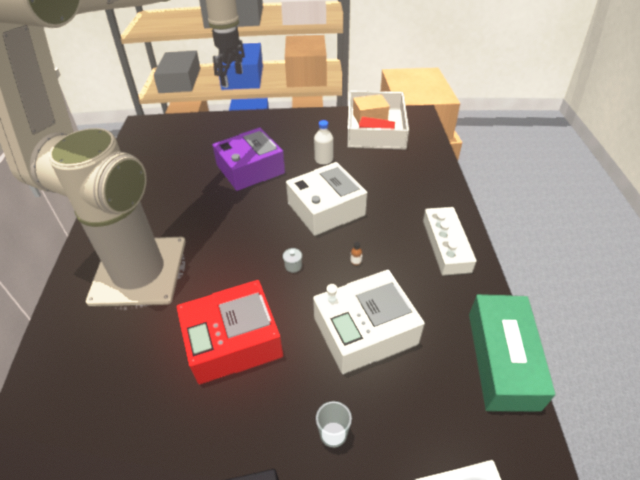

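View pics/top0.png

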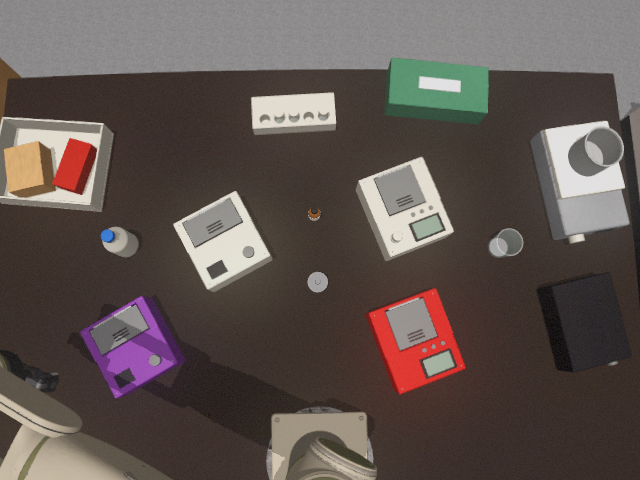

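View pics/wrist0.png

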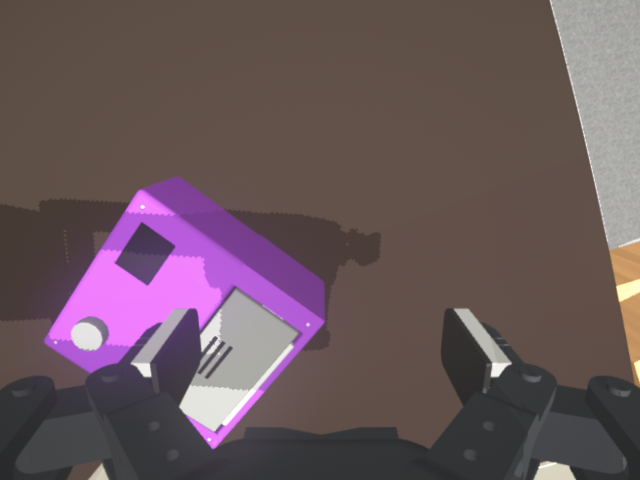

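The overview shows these things that could be mistaken for the photometer (top-view pixels):
- White instrument at (405,208): square hatch, three keys and display.
- Red look-alike at (417,340): not meant.
- White dry bath at (222,240): long hatch and knob.
- Purple look-alike at (131,346): leave alone.
- White box with cups at (293,113) and grey machine at (583,180): neither fits.

I choose the white one at (405,208). Next comes a close crop and a measurement.

```bash
cat > h.py <<'E'
import numpy as np, cv2
from scipy.spatial.transform import Rotation as Ro
def und(s,px):
    K=np.array([[s["fx"],0,s["cx"]],[0,s["fy"],s["cy"]],[0,0,1]])
    # model: distorted = u*(1+k1 r^2)
    p=cv2.undistortPointsIter(np.array(px,float).reshape(-1,1,2),K,np.array([s["k1"],0,0,0.]),None,None,(3,50,1e-10))
    return p.reshape(-1,2)
def rays(s,px,st=None):
    d=np.c_[und(s,px),np.ones(len(px))]
    if "R" in s: R=np.array(s["R"]);t=np.array(s["t"]); return -R.T@t,d@R
    H=np.array(s["hand_eye"]);RT=Ro.from_euler('xyz',st["tcp_rot"],degrees=True).as_matrix()
    return RT@H[:3,3]+st["tool_pos"],d@H[:3,:3].T@RT.T
def onplane(s,px,z,st=None):
    o,d=rays(s,px,st); return o+d*((z-o[2])/d[:,2])[:,None]
def lid(s,roi,thr=(80,175)):
    x0,y0,x1,y1=roi; im=s["img"][y0:y1,x0:x1]
    hsv=cv2.cvtColor(im,cv2.COLOR_RGB2HSV)
    m=cv2.inRange(hsv,(0,0,thr[0]),(180,40,thr[1]))
    m=cv2.morphologyEx(m,cv2.MORPH_CLOSE,np.ones((5,5)));m=cv2.morphologyEx(m,cv2.MORPH_OPEN,np.ones((5,5)))
    cs,_=cv2.findContours(m,cv2.RETR_EXTERNAL,cv2.CHAIN_APPROX_NONE)
    c=max(cs,key=cv2.contourArea)
    return c.reshape(-1,2)+[x0,y0],m
E
python3 - <<'E'
from bench import viewer
from h import *
s=viewer.snapshot("top");t=viewer.snapshot("side")
a=cv2.resize(s["img"][150:270,345:465],None,fx=4,fy=4,interpolation=cv2.INTER_CUBIC)
b=cv2.resize(t["img"][265:375,305:430],(480,422),interpolation=cv2.INTER_CUBIC)
im=np.zeros((480,960,3),np.uint8);im[:,:480]=a;im[:422,480:]=b
cv2.imwrite("pics/crop1.png",cv2.resize(im,(800,400))[:,:,::-1])
for n,S,roi in [("top",s,(350,150,460,265)),("side",t,(310,270,428,372))]:
    for thr in [(80,150),(80,175)]:
        c,m=lid(S,roi,thr); print(n,thr,cv2.contourArea(c.astype(np.int32)),cv2.boxPoints(cv2.minAreaRect(c.astype(np.float32))).round(1).tolist(), c.mean(0))
        w=onplane(S,c.astype(float),87)
        rc=cv2.minAreaRect(w[:,:2].astype(np.float32)); print(" world",rc)
E
```

```text
top (80, 150) 1567.0 [[371.70001220703125, 174.6999969482422], [408.3999938964844, 160.0], [425.1000061035156, 201.8000030517578], [388.3999938964844, 216.39999389648438]] [397.83108108 189.18918919]
 world ((611.4937133789062, -189.3934783935547), (103.12089538574219, 91.38046264648438), 20.327836990356445)
top (80, 175) 1712.0 [[371.5, 174.8000030517578], [409.20001220703125, 159.89999389648438], [426.29998779296875, 203.5], [388.70001220703125, 218.3000030517578]] [399.1474359  188.63461538]
 world ((610.56982421875, -191.15249633789062), (107.97682189941406, 94.75270080566406), 19.459569931030273)
side (80, 150) 117.5 [[365.0, 301.0], [377.0, 301.0], [377.0, 313.0], [365.0, 313.0]] [370.48717949 307.46153846]
 world ((582.044189453125, -201.2487335205078), (31.450885772705078, 26.386287689208984), 86.79507446289062)
side (80, 175) 174.5 [[360.3999938964844, 302.79998779296875], [372.3999938964844, 296.79998779296875], [379.6000061035156, 311.20001220703125], [367.6000061035156, 317.20001220703125]] [369.93617021 307.31914894]
 world ((580.3772583007812, -201.83953857421875), (30.537879943847656, 38.32733154296875), 16.96275520324707)
```

View pics/crop1.png

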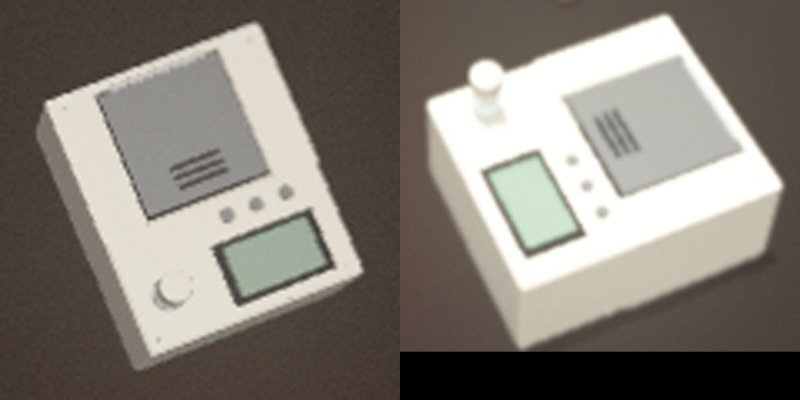

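The crop confirms the choice: white housing, square grey lid with three dark ribs near its front edge, three keys and a display. The vial stands on the front left part. Now the pad position from both views.

```bash
python3 - <<'E'
from bench import viewer,status
from h import *
s=viewer.snapshot("top");t=viewer.snapshot("side")
P=[(390,215.4),(425.7,201.3),(410.4,165),(374.1,177.9),(405,201)]
w=onplane(s,P,87);print(w.round(1))
print("sides",[np.linalg.norm(w[i]-w[(i+1)%4]).round(1) for i in range(4)])
print("side rib",onplane(t,[(372.8,306.6)],87).round(1))
f=(w[0]+w[1])/2;b=(w[2]+w[3])/2;print("yaw",np.degrees(np.arctan2(*(b-f)[[1,0]])),"pad from edges",b+(f-b)*72/90)
print("vial top", onplane(s,[(345+172/3.333,150+290/3.333)],127))
for n,px,z in [("reag",(314,213),70),("jar",(317,282),50),("beaker",(508,242),85)]: print(n,onplane(s,[px],z).round(0))
print(status.sense()["time"])
E
```

```text
[[ 548.8 -167.9   87. ]
 [ 580.6 -250.9   87. ]
 [ 666.4 -219.7   87. ]
 [ 636.5 -134.8   87. ]
 [ 581.7 -203.4   87. ]]
sides [np.float64(88.9), np.float64(91.3), np.float64(90.0), np.float64(93.7)]
side rib [[ 586.3 -200.6   87. ]]
yaw 20.318786920399493 pad from edges [ 582.04251476 -202.96488012   87.        ]
vial top [[ 492.76524814 -174.52195905  127.        ]]
reag [[560.   3.  70.]]
jar [[404.  -1.  50.]]
beaker [[ 484. -437.   85.]]
0.35
```

```bash
python3 -m crank '{"slide":[[-0.01,-0.01,0],[-0.025,-0.023,0],[-0.034,-0.031,0],[-0.034,-0.031,0],[-0.034,-0.031,0],[-0.034,-0.031,0],[-0.034,-0.031,0],[-0.034,-0.031,0]],"twist":[0,0,0,0,0,0,0,0]}' 1 40
```

```text
time: 1.15
tool_pos: [366.1, 259.2, 231.4]
tcp_rot: [180.0, 0.0, 157.7]
ft_force: [1.3, 0.5, -0.2]
finger_gap: -0.0
```

```bash
python3 -m crank '{"slide":[[-0.034,-0.031,0],[-0.034,-0.031,0],[-0.034,-0.031,0],[-0.034,-0.031,0],[-0.034,-0.031,0],[-0.034,-0.031,0],[-0.034,-0.031,0],[-0.034,-0.031,0]],"twist":[0,0,0,0,0,0,0,0]}'; python3 -m crank '{"slide":[[-0.034,-0.031,0],[-0.025,-0.023,0],[-0.012,-0.012,0],[0,0,0],[0,0,0],[0,0,0],[0,0,0],[0,0,0]],"twist":[0,0,0,-0.149,-0.149,-0.149,-0.149,-0.149]}'
python3 - <<'E'
from bench import viewer,status
from h import *
st=status.sense();s=viewer.snapshot("wrist");cv2.imwrite("pics/wrist1.png",s["img"][:,:,::-1]);print(st["tool_pos"],st["tcp_rot"],st["ft_force"],st["joint_pos"])
E
```

```text
time: 1.95
tool_pos: [523.2, -73.7, 231.5]
tcp_rot: [-180.0, 0.0, 157.6]
ft_force: [1.6, 0.6, 1.4]
finger_gap: -0.2
time: 2.75
tool_pos: [563.2, -158.7, 231.4]
tcp_rot: [180.0, -0.0, -159.3]
ft_force: [-0.1, 0.6, -0.6]
finger_gap: 0.3
[ 563.16508739 -158.72436378  231.37246377] [ 1.79980855e+02 -1.16736413e-02 -1.59269607e+02] [-0.13276818  0.57541511 -0.62775133] [-2.07643966e+01  5.19457726e+00  8.77046319e+01  6.61395580e-03
  8.71222192e+01 -1.31495121e+02]
```

View pics/wrist1.png

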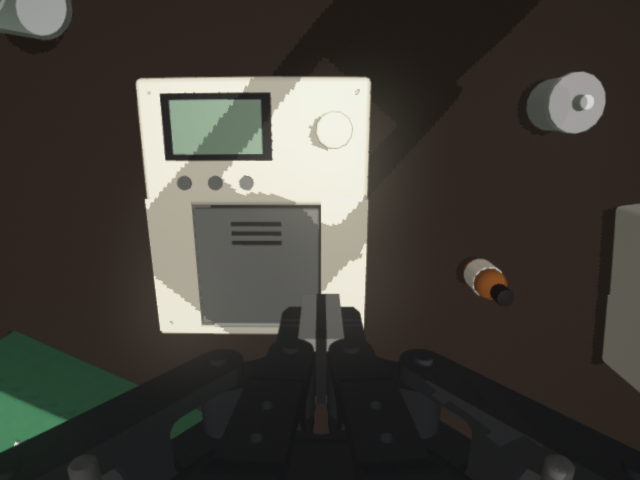

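The wrist view shows the white photometer aligned with the tool. The lid spans about (193..320, 205..325) with the middle rib at (256,233). The vial is at (333,130), the reagent at (487,280) and the fingertips at (321,297).

```bash
python3 - <<'E'
from bench import viewer,status
from h import *
st=status.sense();s=viewer.snapshot("wrist")
g=cv2.cvtColor(s["img"],cv2.COLOR_RGB2GRAY)[215:252,222:292]
m=(g<55).astype(np.uint8);n,l,stt,c=cv2.connectedComponentsWithStats(m);print([(stt[i].tolist(),(c[i]+[222,215]).round(1).tolist()) for i in range(1,n) if stt[i,4]>30])
w=onplane(s,[(256.5,232.8),(193,205),(320,205),(320,325),(201,325)],87,st);print(w.round(1))
p=w[0];RT=Ro.from_euler('xyz',st["tcp_rot"],degrees=True).as_matrix()
for q in (p,np.array([583,-202,87.])): print("tool shift",(RT.T@(q-st["tool_pos"])).round(1))
E
```

```text
[([10, 7, 36, 3, 83], [247.3, 222.9]), ([10, 16, 48, 3, 126], [253.4, 232.1]), ([11, 25, 48, 4, 144], [256.6, 241.8])]
[[ 583.8 -200.    87. ]
 [ 580.9 -248.8   87. ]
 [ 548.4 -164.6   87. ]
 [ 635.6 -130.7   87. ]
 [ 669.3 -216.5   87. ]]
tool shift [ -4.3 -46.  144.4]
tool shift [ -2.8 -47.6 144.4]
```

```bash
python3 -m crank '{"slide":[[-0.0015,-0.0155,0],[-0.001,-0.0155,0],[-0.001,-0.0155,0],[0,0,0.025],[0,0,0.035],[0,0,0.03],[0,0,0.02],[0,0,0.01]],"twist":[0,0,0,0,0,0,0,0]}'; python3 -m crank '{"slide":[[0,0,0],[0,0,0]],"twist":[0,0]}'
python3 - <<'E'
from bench import viewer,status
from h import *
st=status.sense();print(st["tool_pos"],st["ft_force"])
for n,(x0,y0,x1,y1) in {"side":(305,240,430,375),"top":(345,150,465,270)}.items():
    s=viewer.snapshot(n);cv2.imwrite(f"pics/{n}2.png",cv2.resize(s["img"][y0:y1,x0:x1],None,fx=4,fy=4)[:,:,::-1])
    if n=="top":
        X=s["R"]@st["tool_pos"]+s["t"]; print(X[:2]/X[2]*s["fx"]+[s["cx"],s["cy"]])
E
```

```text
time: 3.65
tool_pos: [581.5, -200.6, 108.6]
tcp_rot: [179.8, -0.2, -159.9]
ft_force: [-0.6, 0.1, -1.0]
finger_gap: -0.0
time: 3.85
tool_pos: [583.8, -201.7, 112.6]
tcp_rot: [-179.9, 0.1, -159.7]
ft_force: [-0.2, -0.6, 0.6]
finger_gap: -0.0
[ 583.78529491 -201.70590203  112.56826572] [-0.21321514 -0.61062413  0.640458  ]
[406.4098599  197.38414612]
```

View pics/side2.png

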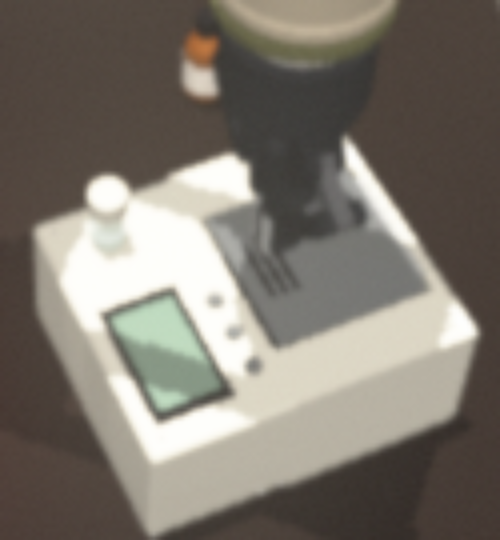

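View pics/top2.png

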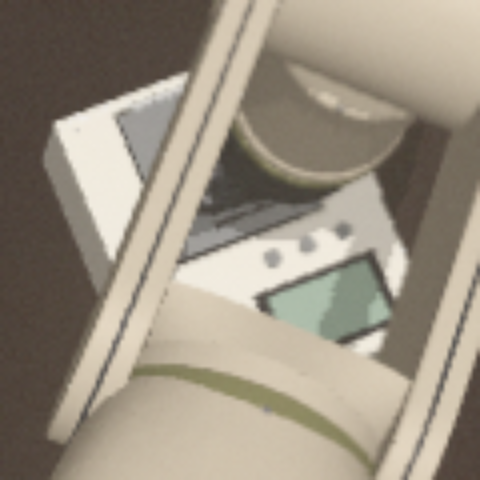

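```bash
python3 -m crank '{"slide":[[0,0,0.004],[0,0,0.006],[0,0,0.005],[0,0,0.003],[0,0,0],[0,0,0],[0,0,0]],"twist":[0,0,0,0,0,0,0]}'; python3 -m crank '{"slide":[[0,0,0.001],[0,0,0.001],[0,0,0],[0,0,0]],"twist":[0,0,0,0]}';python3 -m crank '{"slide":[[0,0,0.001],[0,0,0.001],[0,0,0],[0,0,0]],"twist":[0,0,0,0]}'
python3 -m crank '{"slide":[[0,0,0.001],[0,0,0],[0,0,0]],"twist":[0,0,0]}'
python3 - <<'E'
from bench import viewer,status
from h import *
st=status.sense();print(st["tool_pos"],st["ft_force"])
s=viewer.snapshot("wrist");cv2.imwrite("pics/wrist3.png",s["img"][:,:,::-1])
E
```

```text
time: 4.65
tool_pos: [583.4, -201.6, 93.5]
tcp_rot: [-180.0, 0.0, -159.6]
ft_force: [-0.4, -0.9, 0.7]
finger_gap: 0.1
time: 5.05
tool_pos: [583.2, -201.6, 91.3]
tcp_rot: [180.0, -0.0, -159.6]
ft_force: [-1.0, -0.3, 0.7]
finger_gap: 0.1
time: 5.45
tool_pos: [583.2, -201.5, 89.2]
tcp_rot: [180.0, -0.0, -159.6]
ft_force: [-0.2, 0.1, 0.1]
finger_gap: -0.0
time: 5.75
tool_pos: [583.2, -201.6, 88.3]
tcp_rot: [180.0, -0.0, -159.6]
ft_force: [0.3, 0.2, 0.3]
finger_gap: 0.0
[ 583.22616841 -201.55114098   88.28623888] [0.27040165 0.20708379 0.337593  ]
```

View pics/wrist3.png

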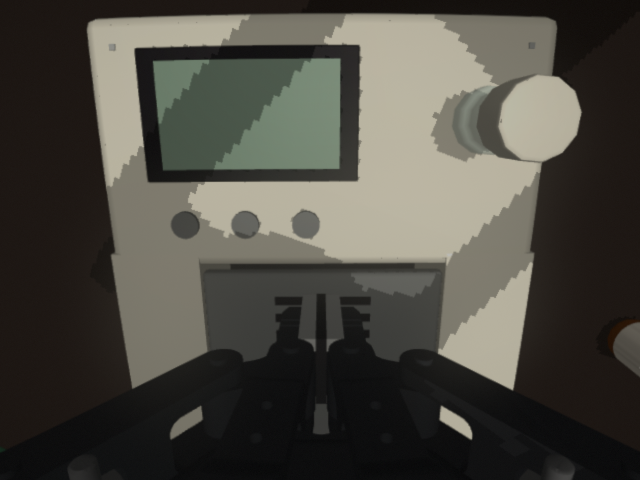

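The fingers (about (321,297)) are centred over the ribs, (275..370, 300..335), on the lid's centre line. Now I press slowly while watching the force.

```bash
for i in 1 2 3; do python3 -m crank '{"slide":[[0,0,0.001],[0,0,0],[0,0,0]],"twist":[0,0,0]}' | egrep 'tool_pos|ft'; done
```

```text
tool_pos: [583.4, -201.6, 87.5]
ft_force: [-0.9, -0.6, 2.3]
tool_pos: [583.3, -201.7, 86.4]
ft_force: [-0.7, -0.4, 2.4]
tool_pos: [583.3, -201.6, 85.4]
ft_force: [0.7, -0.8, 3.4]
```

```bash
python3 -m crank '{"slide":[[0,0,0.001],[0,0,0],[0,0,0]],"twist":[0,0,0]}' | egrep 'tool_pos|ft';python3 -m crank '{"slide":[[0,0,0.001],[0,0,0],[0,0,0]],"twist":[0,0,0]}' | egrep 'tool_pos|ft';python3 -m crank '{"slide":[[0,0,0.001],[0,0,0],[0,0,0]],"twist":[0,0,0]}' | egrep 'tool_pos|ft'
```

```text
tool_pos: [583.3, -201.6, 84.3]
ft_force: [0.5, 0.2, 2.7]
tool_pos: [583.3, -201.6, 83.2]
ft_force: [0.5, -0.2, 1.8]
tool_pos: [583.3, -201.6, 82.2]
ft_force: [1.4, -0.9, 2.7]
```

```bash
python3 -m crank '{"slide":[[0,0,0.0005],[0,0,0],[0,0,0]],"twist":[0,0,0]}' | egrep 'tool_pos|ft';python3 -m crank '{"slide":[[0,0,0.0003],[0,0,0],[0,0,0]],"twist":[0,0,0]}' | egrep 'tool_pos|ft'
```

```text
tool_pos: [583.3, -201.6, 81.8]
ft_force: [0.3, -1.2, 3.3]
tool_pos: [583.3, -201.6, 81.7]
ft_force: [-0.4, -1.5, 4.1]
```

```bash
python3 -m crank '{"slide":[[0,0,0.0003],[0,0,0],[0,0,0]],"twist":[0,0,0]}' | egrep 'tool_pos|ft'
```

```text
tool_pos: [583.4, -201.6, 81.6]
ft_force: [-0.0, -0.7, 6.9]
```

The force rises while the position stalls at the stop, so the latch should be free. I let go straight up, fast, then back toward the robot.

```bash
python3 -m crank '{"slide":[[0,0,-0.03],[0,0,-0.045],[0,0,-0.045],[0.02,0,-0.04],[0.04,0,-0.02],[0.04,0,0],[0.03,0,0],[0.01,0,0]],"twist":[0,0,0,0,0,0,0,0]}'; python3 -m crank '{"slide":[[0,0,0],[0,0,0],[0,0,0],[0,0,0],[0,0,0],[0,0,0],[0,0,0],[0,0,0]],"twist":[0,0,0,0,0,0,0,0]}'; python3 -m crank '{"slide":[[0,0,0],[0,0,0],[0,0,0],[0,0,0],[0,0,0],[0,0,0],[0,0,0],[0,0,0]],"twist":[0,0,0,0,0,0,0,0]}'
python3 - <<'E'
from bench import viewer,status
from h import *
for n in ["side","top"]:
    s=viewer.snapshot(n);cv2.imwrite(f"pics/{n}4.png",s["img"][:,:,::-1])
E
```

```text
time: 9.3
tool_pos: [449.7, -250.8, 260.8]
tcp_rot: [180.0, -0.1, -159.7]
ft_force: [0.1, -0.2, 0.4]
finger_gap: -0.1
time: 10.1
tool_pos: [452.1, -250.2, 261.2]
tcp_rot: [-180.0, 0.0, -159.6]
ft_force: [-0.1, 0.6, 0.3]
finger_gap: 0.0
time: 10.9
tool_pos: [452.0, -250.2, 261.2]
tcp_rot: [180.0, -0.0, -159.6]
ft_force: [1.2, 0.6, 0.4]
finger_gap: 0.2
```

View pics/side4.png

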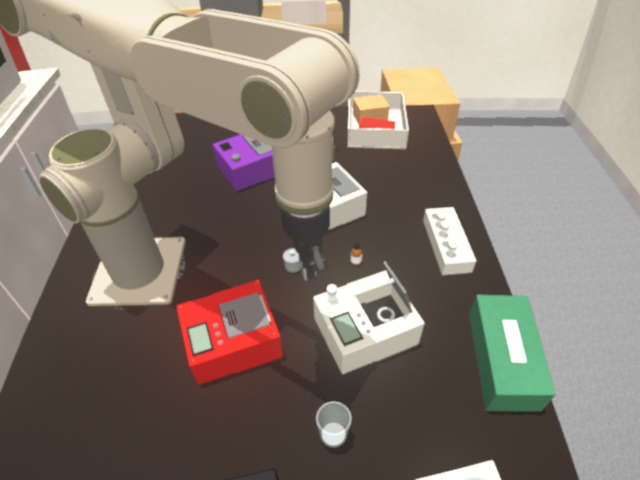

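View pics/top4.png

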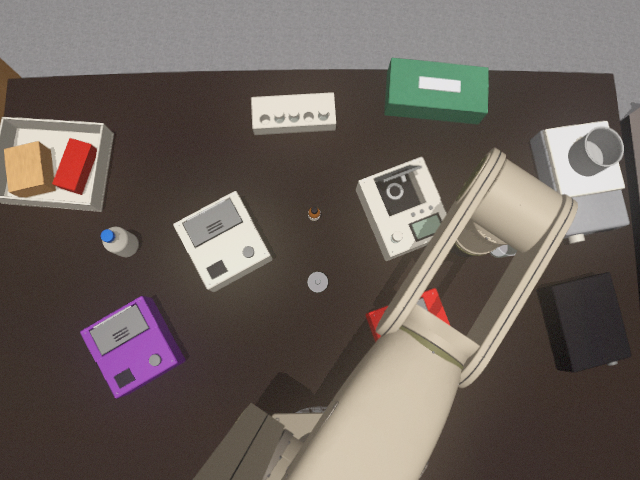

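The hatch stands open in both views: lid upright at side (397,285) and top (403,172), with the sample port visible. The dry bath is shut and the bystanders are unmoved. I wait further, untouched, and check that it stays up.

```bash
python3 -m crank '{"slide":[[0,0,0],[0,0,0],[0,0,0],[0,0,0],[0,0,0],[0,0,0],[0,0,0],[0,0,0]],"twist":[0,0,0,0,0,0,0,0]}' >/dev/null; python3 -m crank '{"slide":[[0,0,0],[0,0,0],[0,0,0],[0,0,0],[0,0,0],[0,0,0],[0,0,0],[0,0,0]],"twist":[0,0,0,0,0,0,0,0]}'>/dev/null; python3 -m crank '{"slide":[[0,0,0],[0,0,0],[0,0,0],[0,0,0],[0,0,0],[0,0,0],[0,0,0],[0,0,0]],"twist":[0,0,0,0,0,0,0,0]}'>/dev/null;python3 -m crank '{"slide":[[0,0,0],[0,0,0],[0,0,0],[0,0,0],[0,0,0],[0,0,0],[0,0,0],[0,0,0]],"twist":[0,0,0,0,0,0,0,0]}'
python3 - <<'E'
from bench import viewer,status
from h import *
a=cv2.imread("pics/side4.png")[:,:,::-1]
s=viewer.snapshot("side")
d=cv2.absdiff(a,s["img"]);print("diff lid region",d[255:320,360:425].max(), d[255:320,360:425].mean(),"bath",d[160:235,330:370].mean())
t0=cv2.imread("pics/top0.png")[:,:,::-1];t=viewer.snapshot("top")
for n,(x0,y0,x1,y1) in {"bath":(172,190,274,292),"reag":(300,200,330,225),"jar":(300,265,335,300),"wash":(95,220,145,262),"vial":(385,225,408,250)}.items(): print(n,cv2.absdiff(t0,t["img"])[y0:y1,x0:x1].mean().round(2))
print("vial,beaker side", cv2.absdiff(cv2.imread("pics/side0.png")[:,:,::-1],s["img"])[395:450,310:355].mean().round(2))
cv2.imwrite("pics/side5.png",cv2.resize(s["img"][240:375,300:430],None,fx=4,fy=4,interpolation=cv2.INTER_CUBIC)[:,:,::-1])
# lid plane angle: predicted tip pixel for angles
h=np.array([651.5,-177,84.]);u=np.array([np.cos(np.radians(20.3)),np.sin(np.radians(20.3)),0]);v=np.array([-u[1],u[0],0])
for ang in (0.9,1.0,1.15,1.25):
    out=[]
    for k in (-45,45):
        X=h+v*k-u*90*np.cos(ang)+np.array([0,0,90*np.sin(ang)]);C=s["R"]@X+s["t"];q=C[:2]/C[2];q=q*(1+s["k1"]*(q@q));p=q*s["fx"]+[s["cx"],s["cy"]];out.append((p-[300,240])*4)
    print(ang,np.round(out).tolist())
E
```

```text
time: 14.2
tool_pos: [452.0, -250.3, 261.2]
tcp_rot: [180.0, -0.0, -159.6]
ft_force: [-0.5, 0.3, 0.6]
finger_gap: -0.1
diff lid region 5 0.8557001972386588 bath 0.8246666666666667
bath 4.58
reag 3.75
jar 3.95
wash 3.96
vial 5.11
vial,beaker side 8.49
0.9 [[366.0, 248.0], [285.0, 120.0]]
1.0 [[380.0, 237.0], [298.0, 110.0]]
1.15 [[402.0, 221.0], [318.0, 95.0]]
1.25 [[418.0, 212.0], [333.0, 86.0]]
```

View pics/side5.png

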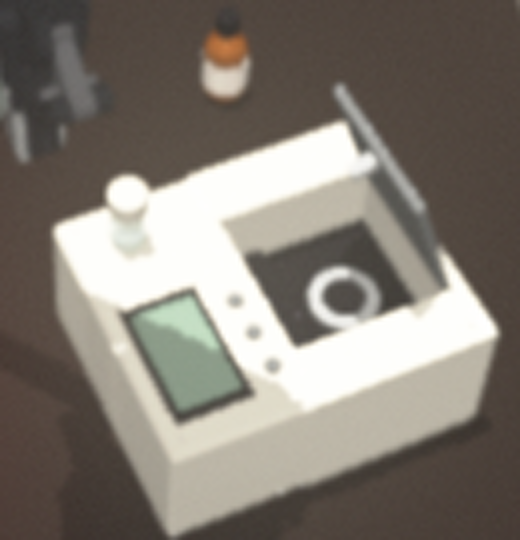

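The lid tip corners are at (338,87) and (423,208) in the crop. This fits 1.25 rad, predicted at (333,86) and (418,212), and the lid has not moved over 3 s.

```bash
python3 -c "
from bench import hand_in; print(hand_in())"
```

```text
the job is handed in; nothing more can be done
None
```

The photometer's square hatch is open and the job is handed in, at about 14 s of the 35 s allowed. I don't have a verdict, since the hand-in reports none.

**Press and release:** I chose the white instrument with the square lid and three keys, and pressed its ribbed pad once with the closed fingertips. The press went about 6 mm down to the stop, with about 7 N read at the wrist. I then retracted straight up and back toward the robot.

**Hatch at the end:** The lid swung up by itself. Its tip corners in the side view fit about 1.25 rad to within a couple of pixels. The picture of the lid did not change over the last 3 s or so, while the arm stood clear with no contact force.

**Everything else:** The dry bath's hatch looks shut, and the vial, reagent, washbottle, weighing jar and beaker look to be where they stood. I judged these from the pictures and did not measure their positions. The picture differences from the start were small (about 4–5 grey levels). Around the beaker they were about 8, which I put down to shadow and did not check further.

**Measurement agreement:** The pad positions from the three cameras agreed within about 5 mm. No check failed.

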